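# Tip the dice through the funnel into their jar

### The job

Put the five dice away: slide the jar with the funnel along the table, without lifting it, until the funnel is under the spout of the tipping tray. Then slowly press the tray's lever down until all the dice slide out and drop through the funnel into the jar, spilling none, and let the tray come back level. Leave the jar standing there under the spout and do not disturb the other things on the table.

Things in the scene. Friction and masses are not known exactly. Their poses are not given: they have to be found in the camera images.
- post (a point): Upright square wooden post, 24 x 24 mm, top 112 mm above the table; this point is on its axis, 80 mm up. It is the handle of a loose flat wooden base (90 x 205 x 12 mm) that carries the jar and funnel, all one rigid piece of about 0.75 kg, sliding friction about 0.6. The jar's axis is 135 mm from the post along this frame's +y; z is up.
- mouth (a point): Centre of the mouth of the wide funnel (150 mm across, 158 mm above the table, sloping 50 degrees to a 55 mm throat) fixed on the glass jar; same axes as the post. The base's edge is 36 mm beyond the jar's axis (+y) and 169 mm to the post side (-y).
- jar_in (a point): Centre of the inner floor of the narrow glass jar (64 mm outside, 56 mm inside diameter, rim 83 mm above this point), on the funnel's axis; z up.
- drop (a point): Point of the tipping stand, 160 mm above the table, where the dice come down: centre the funnel's mouth here within about 20 mm. Frame of the stand: +y from the spout back to the tray, x along the hinge, z up. The hinge is 55 mm behind (+y), 205 mm high. The stand is fixed; its uprights are 124 mm apart at the hinge, its feet reach 20 mm in front of it; the funnel fits under the tray.
- lip (a point): Middle of the tray's open spout edge, on its floor, 40 mm in front of the hinge. The tray is a steel scoop, 76 mm wide, 140 mm long, walls 30 mm high; level, its floor is 211 mm above the table; tipped, this edge comes down to 176 mm. Same axes as the stand when level.
- tray (a joint): Tilt of the tray, rad: 0 = level, 0.95 = fully tipped, spout down. A spring brings it back level when the lever is let go; about 2 N at the lever pad starts it and about 5 N holds it fully tipped. The dice begin to slide at 0.45 to 0.65 rad.
- pad (a point): Centre of the top face of the black pad (40 x 36 mm) on the end of the tray's lever: 110 mm long, on the hinge axle 120 mm to the -x side of the tray's middle, pointing the way of the spout, leaning up 25 degrees when level (pad 256 mm above the table). Pressing it down tips the tray by the same angle; fully tipped it is about 100 mm lower (95 mm is enough). The frame turns with the tray about x.
- die0_center (a point): Centre of one of five alike translucent red resin dice, 18 mm cubes of 10 g, lying in the tray.
- die1_center (a point): Centre of one of five alike translucent red resin dice, 18 mm cubes of 10 g, lying in the tray.
- die2_center (a point): Centre of one of five alike translucent red resin dice, 18 mm cubes of 10 g, lying in the tray.
- die3_center (a point): Centre of one of five alike translucent red resin dice, 18 mm cubes of 10 g, lying in the tray.
- die4_center (a point): Centre of one of five alike translucent red resin dice, 18 mm cubes of 10 g, lying in the tray.
- tumbler: Frosted glass tumbler, 72 mm wide, 115 mm tall; origin at the centre of its underside. Bystander.
- disc: Blue plastic wind marker disc, 80 mm wide, 14 mm thick; origin at the centre of its underside. Bystander.
- glasses: Open tortoiseshell reading glasses, 135 mm; origin on the table between the lenses. Bystander.
- tile0: Loose mahjong tile, 36 x 26 x 20 mm; origin at the centre of its underside. Bystander.
- tile1: Second loose mahjong tile, 36 x 26 x 20 mm; origin at the centre of its underside. Bystander.
- teacup: White teacup, 68 mm wide, 50 mm tall; origin at the centre of its underside. Bystander.

How it is judged:
By the outcome, as a careful person would: the job done as asked, in the order asked, and still so for the second after the job is handed in, with the robot touching nothing.
It also fails if it takes over 64 s, if anything falls off the work surface, if the arm or the gripper's body presses on something with over 40 N, if the wrist force passes 120 N, or if a joint passes its speed limit or range.

### The arm

A 6-joint arm with a two-finger parallel gripper is mounted at the origin on the work surface. World frame = base frame: x ahead of the robot, y to its left, z up, the work surface at z = 0. Lengths are in mm, angles in rad, forces in N, time in s.
With the tool pointing down it reaches from about 275 to 825 mm from the base axis. Payload 4.9 kg.
Tool frame: the origin (TCP) lies at the very end of the fingers, on their centre line; the grasp point (between the pads) lies 19 mm behind it; z points along the fingers, y is the line along which they close (so a half turn about z gives the same grasp; the last joint's range is limited). The gripper opens to 85 mm and grips with 20 to 120 N. Pads are 22 mm wide; open, the fingers measure 114 mm over their backs; the gripper's body (76 mm by 85 mm) begins 54 mm behind the grasp point. The pads swing forward as they close: fully open they stand 13 mm farther back than shut.
Start: joints at [-1.295, 0.326, -0.193, 1.052, 0, 1.437], TCP at [219.148, -504.473, 231.281] pointing down, gripper open.
Joint ranges: [-2.65, 2.65], [-0.97, 1.79], [-1.3, 1.35], [-1.93, 2.1], [-1.47, 1.37], [-3.14, 3.14]. Speed limits (rad/s): [2.57, 2.57, 3.14, 3.14, 3.14, 3.14].

### API

Orientations are given as [roll, pitch, yaw] about the fixed x, y, z axes, in that order (R = Rz(yaw) Ry(pitch) Rx(roll)).
In Python, from bench import bot, solve_ik, imaging gives the robot as it stands. Calls block until the motion is done:
- bot.move_ptp(position, orientation): joint-space move of the TCP to a pose.
- bot.movel(position, rot=None, max_speed=150, threshold=None): straight line of the TCP; rot=None keeps the orientation; max_speed is the mean speed in mm/s. With threshold (N) it stops when the force on the tool has changed by that much, and returns True; else False.
- bot.move_j(angles): joint-space move.
- bot.grip(opening, effort=None): opening from 0.0 (shut) to 1.0 (fully open); effort is the grip in N (None keeps the last); returns when the fingers have stopped.
- bot.dwell(seconds).
- solve_ik(position, orientation): joint angles nearest the present ones, or None.
- bot.get_state(): the state.
- imaging.capture(name): name is "scene" or "top" or "wrist"; returns the picture (480x640x3 uint8, blue, green, red); there is no depth.
- imaging.camera_model(name): a dict with "K" (3x3 intrinsics, pixels), "k1" (the pictures are not rectified: a ray, as slopes to the right and down, at radius r is drawn at 1 + k1 r^2 times it, then the intrinsics apply), "position" and "rotation" of the camera in the world. Camera axes: x right, y up, looking along -z (the intrinsics and any distortion apply to the point x, -y, -z); pixel columns grow to the right and rows downward; lengths in mm; the calibration is good to about 2 mm. A picture is of the moment at which its call begins: read the wrist's pose just before it. camera_model takes no time and is no camera call; for the wrist camera it gives the pose at the moment of the call.
A pose or a line that the arm cannot do raises bot.IKError and nothing moves.
- bot.sign_off(): hands the job in; it is judged then, once.
The state is a dict: "t": time; "qpos": joint angles; "joint_velocities": joint speeds; "effort": joint torques, N m; "tcp_pos": TCP position; "orientation": TCP orientation; "contact_force": force on the tool from outside, world axes, zero at the start; "wrist_torque": the same for the moment, N m; "opening": opening from 0.0 (shut) to 1.0 (fully open); "gripper_force": force on a finger pad.
Only numpy, scipy, OpenCV 4.12 (cv2) and the standard library are available. Lean on these libraries where they do the work, as an engineer would, in place of code of your own. Each camera call takes 0.05 s, during which the arm holds its last target. There are 200 camera calls.

## Working session

There is one attempt and no reset: what is moved stays moved. The work goes in short steps, each a Python script; the robot and the scene stay as the last script left them, time stands still between calls to the robot, and variables do not carry over. Pictures are saved under pics/ and viewed, at most 10 in all, crops included, and the job is handed in when it is done.

```bash
ls; mkdir -p pics
cat > h.py <<'E'
import numpy as np, cv2
from bench import bot, solve_ik, imaging
def ray(m,u,v):
    K=np.array(m["K"]);k=m["k1"]
    d=np.array([(u-K[0,2])/K[0,0],(v-K[1,2])/K[1,1]]);p=d.copy()
    for _ in range(30): p=d/(1+k*(p@p))
    R=np.array(m["rotation"]); return np.array(m["position"]),R@np.array([p[0],-p[1],-1.])
def onz(m,u,v,z):
    o,d=ray(m,u,v); return o+d*(z-o[2])/d[2]
def proj(m,P):
    q=np.array(m["rotation"]).T@(np.array(P)-np.array(m["position"]))
    s=np.array([q[0],-q[1]])/-q[2]; s=s*(1+m["k1"]*(s@s)); K=np.array(m["K"])
    return K[0,0]*s[0]+K[0,2],K[1,1]*s[1]+K[1,2]
E
python3 - <<'E'
from h import *
for n in("scene","top"):
    cv2.imwrite(f"pics/{n}0.png",imaging.capture(n)); m=imaging.camera_model(n); print(n,m)
print(bot.get_state())
E
```

```text
pics
scene {'K': array([[477.72075872,   0.        , 331.65747643],
       [  0.        , 477.72075872, 234.96080915],
       [  0.        ,   0.        ,   1.        ]]), 'k1': -0.04049692443283481, 'position': array([1220.79705236, -558.63384317,  782.91905065]), 'rotation': array([0.91076091, 0.02127663, 0.864081  ])}
top {'K': array([[589.01868833,   0.        , 318.76641869],
       [  0.        , 589.01868833, 240.79849782],
       [  0.        ,   0.        ,   1.        ]]), 'k1': 0.06425141679670195, 'position': array([ 301.37728254,  -33.20111015, 1458.39360232]), 'rotation': array([ 0.22259303,  0.00346782, -1.61626292])}
{'t': 0.1, 'qpos': array([-1.29517487e+00,  3.26867623e-01, -1.93473835e-01,  1.05196653e+00,
        7.61236864e-06,  1.43663032e+00]), 'joint_velocities': array([ 1.60863902e-04, -8.68299927e-04,  3.74046772e-03,  2.03316944e-03,
       -2.24949374e-05, -5.45727129e-04]), 'effort': array([ 1.18346154e-03, -4.44239295e+01,  2.63038909e+01,  7.82762188e-03,
       -4.45049420e-05, -2.30313432e-06]), 'tcp_pos': array([ 219.02018105, -503.96381675,  230.58509541]), 'orientation': array([-3.14009560e+00, -2.09748848e-04,  4.09787298e-01]), 'contact_force': array([-0.05554866,  0.03491921, -0.31102956]), 'wrist_torque': array([-0.01133278, -0.00441674,  0.01527087]), 'gripper_force': 0.0, 'opening': 0.9971537252962204}
```

View pics/top0.png

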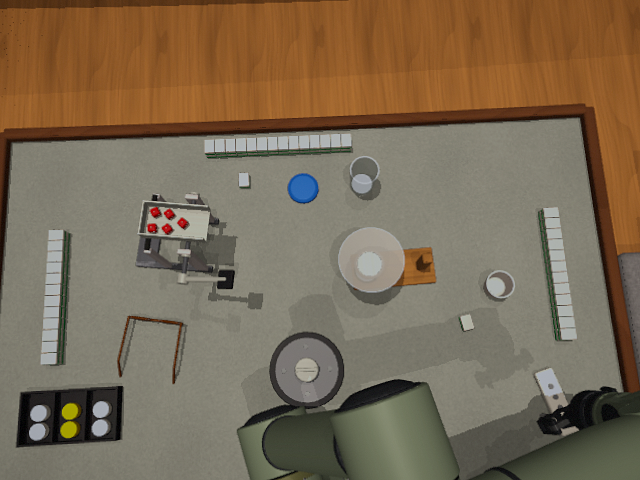

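View pics/scene0.png

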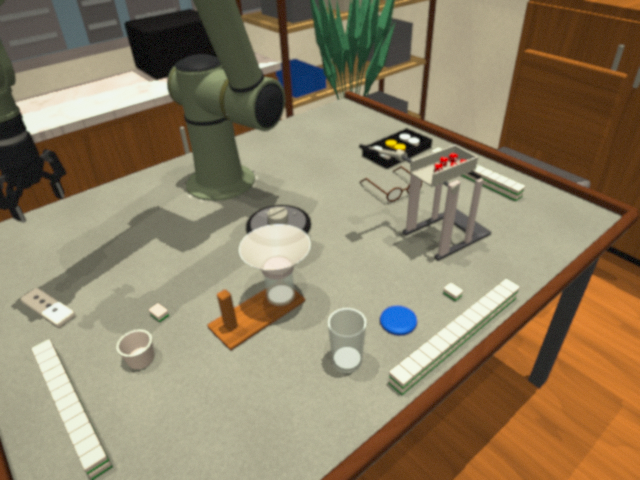

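The top view shows the tray (dice near (165,220), spout edge near x=212), the pad at (226,280), the funnel at (371,260) and the post at (424,262). The scene view agrees: the path from jar to stand passes between the disc and the dark round object.

```bash
cat > fix.py <<'E'
s=open('h.py').read()
s=s.replace('def ray','from scipy.spatial.transform import Rotation as Rn\ndef RM(m): return Rn.from_euler("xyz",m["rotation"]).as_matrix()\ndef ray',1).replace('R=np.array(m["rotation"]);','R=RM(m);').replace('np.array(m["rotation"]).T','RM(m).T')
open('h.py','w').write(s)
E
python3 fix.py
python3 - <<'E'
from h import *
I=cv2.imread('pics/top0.png');m=imaging.camera_model("top");S=imaging.camera_model("scene")
def blobs(mask,z,a=30,roi=None):
    M=np.zeros(mask.shape,np.uint8);x0,y0,x1,y1=roi;M[y0:y1,x0:x1]=mask[y0:y1,x0:x1]
    n,_,st,c=cv2.connectedComponentsWithStats(M)
    for i in range(1,n):
        if st[i,4]>a: p=onz(m,*c[i],z);print(st[i],c[i].round(1),p.round(1),'scene',np.round(proj(S,p),0))
b,g,r=[I[...,i].astype(int) for i in range(3)]
print('pad');blobs((I.max(2)<45).astype(np.uint8),256,60,(215,265,240,295))
print('wood');blobs(((r-b)>60).astype(np.uint8),12,60,(395,235,445,300))
print('disc');blobs(((b-r)>80).astype(np.uint8),14,60,(270,160,340,220))
print('dice');blobs(((r-g)>90).astype(np.uint8),220,20,(130,190,220,250))
for n,u,v,z in [('mouth',371,260,158),('post',424,262,112),('tumbler',364,175,57),('tile',244,180,20),('trayR1',212,207,241),('trayR2',207,243,241),('trayL1',143,201,241),('trayL2',139,237,241)]:
    p=onz(m,u,v,z);print(n,p.round(1),np.round(proj(S,p)))
A=cv2.resize(I[170:310,120:270],None,fx=5.3,fy=4.2*5.3/4.2,interpolation=cv2.INTER_CUBIC)[:600]
B=cv2.resize(I[185:310,325:450],None,fx=4.8,fy=4.8,interpolation=cv2.INTER_CUBIC)
A=cv2.resize(I[185:310,125:250],None,fx=4.8,fy=4.8,interpolation=cv2.INTER_CUBIC)
cv2.imwrite('pics/A.png',cv2.resize(np.hstack([A,B]),(800,400)))
E
```

```text
pad
[217 270  18  19 249] [225.9 279.5] [500.7 153.4 256. ] scene [368. 148.]
wood
[395 247  41  39 999] [417.3 267.4] [ 549.6 -284.6   12. ] scene [233. 324.]
disc
[288 174  30  29 695] [302.7 187.9] [769.2  -8.1  14. ] scene [398. 317.]
dice
[150 207  10   9  59] [154.5 211.3] [663.6 311.6 220. ] scene [464. 164.]
[164 209  10   9  55] [168.4 213.1] [658.2 281.6 220. ] scene [454. 168.]
[177 218  10  10  54] [181.8 222.2] [636.5 252.8 220. ] scene [439. 168.]
[148 224   8   8  57] [151.4 227.3] [628.  317.8 220. ] scene [453. 158.]
[162 224  10   9  56] [166.3 228.1] [624.8 285.9 220. ] scene [444. 162.]
mouth [ 546.  -157.2  158. ] [274. 245.]
post [ 544.4 -283.8  112. ] [225. 289.]
tumbler [ 781.7 -163.3   57. ] [348. 345.]
tile [795.1 141.   20. ] [452. 288.]
trayR1 [661.6 183.7 241. ] [429. 175.]
trayR2 [583.  194.7 241. ] [405. 160.]
trayL1 [681.5 330.5 241. ] [476. 156.]
trayL2 [602.6 337.4 241. ] [451. 144.]
```

View pics/A.png

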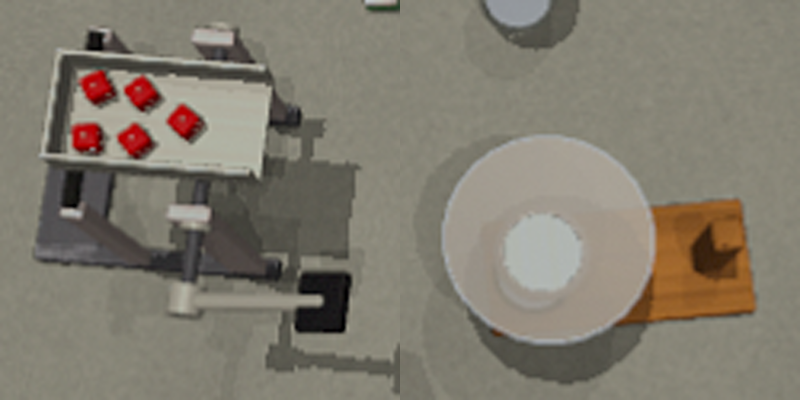

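Crop: the tray's wall-top corners are (62,50), (42,160), (268,68) and (262,175). The base's right corners are (740,200) and (755,310), the post top is near (727,238) and the funnel centre is (549,240).

Run:
```python
from h import *
m=imaging.camera_model("top")
def P(x,y,z):
    return onz(m,(125 if x<400 else 325-125)+x/3.2,185+y/3.2,z)
bl,bn,fl,fn=[P(*q,241) for q in [(62,50),(42,160),(268,68),(262,175)]]
print('tray',bl,bn,fl,fn)
for a,b in((fl,bl),(fn,bn)): d=b-a;print(np.hypot(*d[:2]),np.arctan2(-d[0],d[1]))
d=fl-fn;print(np.hypot(*d[:2]),np.arctan2(d[1],d[0]))
c1,c2=P(740,200,12),P(755,310,12);c3=P(495,333,12);c4=P(655,207,12)
print('base',c1,c2,c3)
d=c1-c2;print(np.hypot(*d[:2]),np.arctan2(d[1],d[0]))
for a,b in((c2,c3),(c1,c4)): d=b-a;print(np.arctan2(-d[0],d[1]))
yw=np.arctan2(-(c3-c2)[0],(c3-c2)[1]); y=np.array([-np.sin(yw),np.cos(yw),0])
print('post from corners',(c1+c2)/2+34*y,'post top',P(727,238,112),'mouth-135y',P(549,240,158)-135*y)
# look from above post
p=P(727,238,112)
bot.move_ptp([p[0],p[1]-60,300],[np.pi,0,0.4])
m=imaging.camera_model("wrist");I=imaging.capture("wrist");cv2.imwrite('pics/w1.png',I);print(m['position'],m['rotation'],bot.get_state()['qpos'],bot.get_state()['orientation'])
```

```text
tray [682.23753438 327.60994486 241.        ] [607.03943345 339.29929542 241.        ] [663.59795725 190.63688404 241.        ] [590.19358737 194.95563729 241.        ]
138.23549915476 -0.13525127362948075
145.3233435172163 -0.116180945292056
73.5313072637352 -0.058767350757937924
base [ 598.44448044 -323.6167511    12.        ] [ 511.35272936 -327.44532306   12.        ] [ 502.46088393 -126.13687173   12.        ]
87.17586287643942 0.04393192842394567
0.04414156205631029
0.038161768009265365
post from corners [ 553.39827912 -291.56415582   12.        ] post top [ 550.24255894 -291.69228376  112.        ] mouth-135y [ 551.94069269 -293.33488973  158.        ]
[ 621.69049825 -322.1380122   441.94850917] [-3.08627745e-01 -1.57493571e-04 -1.17313628e+00] [-6.83832251e-01  4.98735248e-01  2.43876059e-01  1.31649495e+00
 -4.08412481e-04  2.05974460e+00] [-3.14129203e+00  6.22559908e-04  3.98016011e-01]
```

View pics/w1.png

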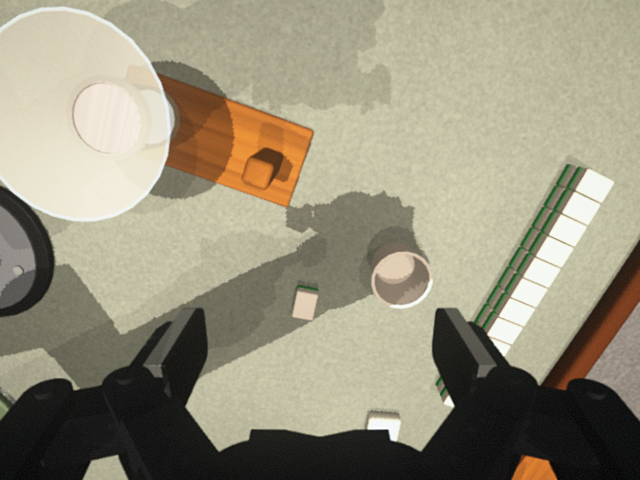

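The wrist view shows the post top at about (258,173) and the funnel at upper left. The base is clear of the teacup and tile, so I'll grasp the post.

Run:
```python
from h import *
m=imaging.camera_model("wrist");p=onz(m,258,173,112);print(p, onz(m,85,114,158)) 
x,y=(p[0]+551.5)/2,(p[1]-292)/2
r=[np.pi,0,0.044-np.pi/2]
assert np.hypot(p[0]-551.5,p[1]+292)<8
print(x,y,solve_ik([x,y,66],r))
bot.move_ptp([x,y,200],r)
print(bot.movel([x,y,66],r,100,threshold=8))
bot.grip(0.0,40)
s=bot.get_state();print(s['t'],s['tcp_pos'],s['opening'],s['gripper_force'],s['contact_force'])
```

```text
[ 556.34238423 -294.01182505  112.        ] [ 557.91607581 -169.65844148  158.        ]
553.9211921173178 -293.0059125251495 [-0.60427462  0.61010712 -0.1882959   0.77239331  0.         -2.21907095]
False
7.1667 [ 554.12444237 -293.03866119   66.17527108] 0.2752921098957644 43.331878781318665 [ 0.68611116  0.25679125 -0.26488839]
```

Run:
```python
from h import *
yw=-0.127; y=np.array([-np.sin(yw),np.cos(yw),0]); z=bot.get_state()['tcp_pos'][2]
D=np.array([625.3,181.5,0]); r=[np.pi,0,yw-np.pi/2]
P=D-(135+85)*y; P[2]=z
print(bot.movel(P,r,70,threshold=25))
s=bot.get_state();print(s['t'],s['tcp_pos'],s['contact_force'])
I=imaging.capture("top");cv2.imwrite('pics/t2.png',cv2.resize(I[170:320,120:320],(800,600),interpolation=cv2.INTER_CUBIC))
```

```text
False
11.0333 [597.08280297 -36.18715275  66.14943283] [-1.77934092 -3.68005318  3.97238735]
```

View pics/t2.png

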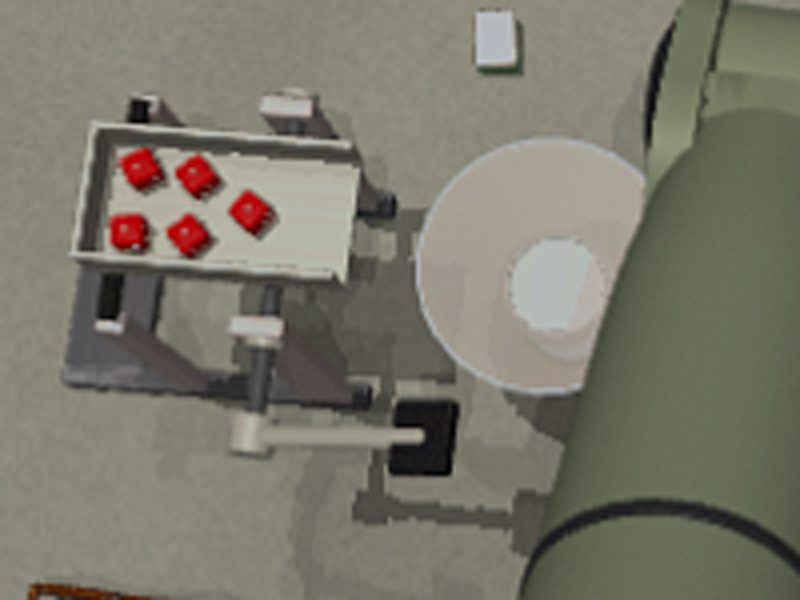

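Funnel ellipse centre is at about crop (547,266), and the axle uprights' tops are at (290,108) and (257,325). Checking these before the last stretch.

Run:
```python
from h import *
m=imaging.camera_model("top");s=bot.get_state()
P=lambda x,y,z: onz(m,120+x/4,170+y/4,z)
M=P(547,266,158);yw=-0.127; y=np.array([-np.sin(yw),np.cos(yw),0])
print('mouth',M,'expected',s['tcp_pos']+135*y)
a,b=P(290,108,212),P(257,325,212);h=(a+b)/2;d=a-b
print('hinge',h,np.hypot(*d[:2]),np.arctan2(d[1],d[0]),'drop',h-55*y)
print('pad',P(424,437,256))
```

```text
mouth [612.09370211  97.8864218  158.        ] expected [614.16674956  97.7408837   66.12648063]
hinge [634.35834652 240.20526423 212.        ] 122.52228917083345 -0.14375442658460766 drop [627.39210823 185.64821589 212.        ]
pad [501.15110375 153.17059178 256.        ]
```

Run:
```python
from h import *
yw=-0.13; y=np.array([-np.sin(yw),np.cos(yw),0]); z=bot.get_state()['tcp_pos'][2]
P=np.array([627.5,183,0])-135*y; P[2]=z; r=[np.pi,0,yw-np.pi/2]
print(bot.movel(P,r,50,threshold=15))
s=bot.get_state();print(s['t'],s['tcp_pos'],s['contact_force'])
bot.grip(1.0); s=bot.get_state(); print(s['opening'])
bot.movel([P[0],P[1],200],None,120)
bot.move_ptp([P[0]-160,P[1]-60,340],[np.pi,0,0.3])
I=imaging.capture("top");S=imaging.capture("scene");s=bot.get_state();print(s['t'],s['tcp_pos'])
cv2.imwrite('pics/t3.png',np.hstack([cv2.resize(I[180:300,120:320],(400,240)),cv2.resize(S[100:340,300:500],(400,480))[:240*2:2]]) if 0 else np.vstack([cv2.resize(I[170:320,120:320],(400,300),interpolation=cv2.INTER_CUBIC),cv2.resize(S[110:290,310:550],(400,300),interpolation=cv2.INTER_CUBIC)]))
```

```text
False
12.9667 [609.50486688  46.28344162  66.16798131] [ -2.2295227  -14.47569782   5.58857053]
0.9995391975015097
18.4 [450.0172067  -10.83928728 339.90342048]
```

View pics/t3.png

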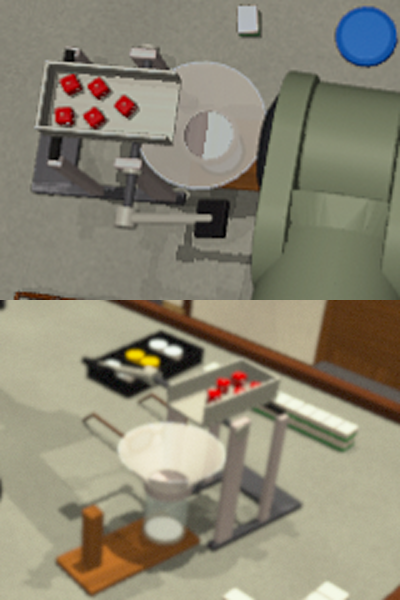

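Funnel in the top view: right edge 266, rows 62–188, so its centre is about (203,125). It is under the spout and standing upright.

Run:
```python
from h import *
m=imaging.camera_model("top")
M=onz(m,120+203/2,170+125/2,158);yw=-0.13;R=Rn.from_euler('z',yw).as_matrix()
print('mouth',M,'err in stand frame',R.T@(M-np.array([626.2,183,158])))
# pad press ik check; hinge and pad along arc
pad=np.array([501,153.3,256]);y=R[:,1]
q=bot.get_state()['qpos']
for yaw in(0,-1.57+yw,1.57+yw,-.5,.5):
  print(yaw,[None if (k:=solve_ik(pad+[0,0,dz],[np.pi,0,yaw])) is None else k.round(2) for dz in(30,-100)])
```

```text
mouth [625.09454612 177.43043299 158.        ] err in stand frame [-0.3741199  -5.66587498  0.        ]
0 [array([ 0.16,  0.25, -0.16,  1.16,  0.  , -2.99]), array([ 0.16,  0.34, -0.37,  0.85,  0.  , -2.99])]
-1.7000000000000002 [array([ 0.16,  0.25, -0.16,  1.16,  0.  , -1.29]), array([ 0.16,  0.34, -0.37,  0.85,  0.  , -1.29])]
1.44 [array([ 0.16,  0.25, -0.16,  1.16,  0.  ,  1.86]), array([ 0.16,  0.34, -0.37,  0.85,  0.  ,  1.86])]
-0.5 [array([ 0.16,  0.25, -0.16,  1.16,  0.  , -2.49]), array([ 0.16,  0.34, -0.37,  0.85,  0.  , -2.49])]
0.5 [array([ 0.16,  0.25, -0.16,  1.16,  0.  ,  2.8 ]), array([ 0.16,  0.34, -0.37,  0.85,  0.  ,  2.8 ])]
```

```bash
cat >> h.py <<'E'
yw=-0.13; RS=Rn.from_euler('z',yw); D=np.array([626.2,183,160.])
H=D+RS.apply([-120,55,45]); PAD=np.array([501,153.3,256])
H+= np.append((PAD-H-RS.apply([0,-100,51]))[:2],0)   # anchor to the seen pad
R0=Rn.from_euler('xyz',[np.pi,0,yw+np.pi])
def press(th,f=0.6,up=0):
    v=Rn.from_euler('x',th).apply([0,-100,51.])
    n=Rn.from_euler('x',f*th).apply([0,0,up])
    R=RS*Rn.from_euler('x',f*th)*RS.inv()*R0
    return H+RS.apply(v+n), R.as_euler('xyz')
E
python3 - <<'E'
from h import *
for t in(0,.3,.6,.95):
    p,r=press(t); k=solve_ik(p,r); print(p.round(1),r.round(2),None if k is None else k.round(2))
E
```

```text
[501.  153.3 256. ] [3.14 0.   3.01] [ 0.16  0.26 -0.22  1.09  0.    0.29]
[499.6 142.8 224.2] [2.96 0.   3.01] [ 0.03  0.24 -0.35  0.96  0.18  0.16]
[499.5 142.1 190.6] [2.78 0.   3.01] [-0.08  0.26 -0.45  0.84  0.36  0.06]
[501.  153.6 153.3] [2.57 0.   3.01] [-0.17  0.34 -0.54  0.72  0.57 -0.05]
```

Run:
```python
from h import *
bot.grip(0.0)
p,r=press(0,up=60); bot.move_ptp(p,r)
p,r=press(0,up=4); bot.movel(p,r,100,threshold=6)
for t in(.15,.3,.45):
    p,r=press(t); hit=bot.movel(p,r,25,threshold=12)
    s=bot.get_state();print(t,hit,round(s['t'],2),(s['tcp_pos']-p).round(1),s['contact_force'].round(1))
    if hit: break
I=imaging.capture("top");S=imaging.capture("scene")
cv2.imwrite('pics/t4.png',np.vstack([cv2.resize(I[170:320,120:320],(400,300),interpolation=cv2.INTER_CUBIC),cv2.resize(S[110:290,310:550],(400,300),interpolation=cv2.INTER_CUBIC)]))
```

```text
0.15 False 22.88 [ 0.  -0.1  0.1] [ 0.3 -1.6  2.9]
0.3 False 23.71 [-0.3 -0.  -0.1] [-0.2  1.4  2.6]
0.45 False 24.53 [-0.1 -0.   0. ] [-0.4  0.7  2.6]
```

View pics/t4.png

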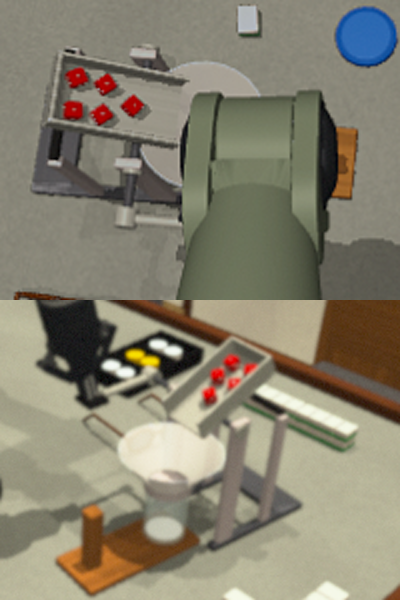

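The tray has tipped to about 0.45 rad. The dice haven't slid yet, the press force is about 2.6 N and the finger is on the pad. Continuing slowly.

Run:
```python
from h import *
def red():
    S=imaging.capture("scene");b,g,r=[S[...,i].astype(int) for i in range(3)]
    M=((r-g)>80)&((r-b)>80); M[:,:310]=0;M[:,550:]=0;M[300:]=0
    return S,M[110:290].sum(),np.round(np.argwhere(M).mean(0)) if M.any() else None
for t in(.5,.55,.6,.65,.7,.75,.8,.85,.9,.93):
    p,r=press(t); hit=bot.movel(p,r,12,threshold=8); bot.dwell(.3)
    s=bot.get_state();S,n,c=red();print(t,hit,round(s['t'],2),(s['tcp_pos']-p).round(1),s['contact_force'].round(1),n,c)
    if hit: break
bot.dwell(1.2);I=imaging.capture("top");S,n,c=red();print(n,c)
cv2.imwrite('pics/t5.png',np.vstack([cv2.resize(I[170:320,120:320],(400,300),interpolation=cv2.INTER_CUBIC),cv2.resize(S[110:290,310:550],(400,300),interpolation=cv2.INTER_CUBIC)]))
```

```text
0.5 False 25.55 [-0. -0.  0.] [-0.5 -0.2  2. ] 176 [236. 389.]
0.55 False 26.52 [-0.  0.  0.] [-1.2 -0.4  2. ] 136 [254. 384.]
0.6 False 27.48 [0. 0. 0.] [-0.6 -0.1  3.5] 137 [254. 384.]
0.65 False 28.45 [0.  0.  0.1] [-1.5  0.   3.5] 126 [252. 386.]
0.7 False 29.42 [ 0. -0.  0.] [-0.5  1.2  2.1] 101 [247. 395.]
0.75 False 30.38 [ 0.  -0.   0.1] [-1.8  0.3  2.5] 74 [239. 408.]
0.8 False 31.35 [ 0. -0.  0.] [-0.2 -0.2  2.8] 76 [239. 408.]
0.85 False 32.32 [ 0.1 -0.1  0. ] [-1.4 -0.4  4. ] 76 [239. 408.]
0.9 False 33.28 [ 0. -0.  0.] [-0.7 -1.9  3.4] 77 [239. 408.]
0.93 False 34.07 [ 0. -0.  0.] [-0.6 -0.5  3.3] 75 [239. 408.]
72 [239. 408.]
```

View pics/t5.png

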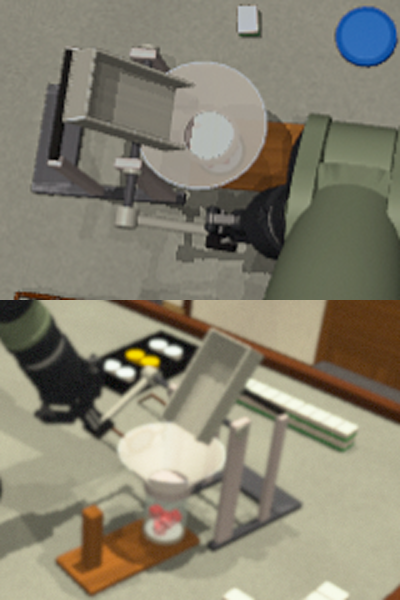

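The tray is empty and the dice are in the jar, with none in the funnel. I'll bring the tray back level gently, then retract.

Run:
```python
from h import *
for t in(.7,.45,.2,0):
    p,r=press(t,up=0); bot.movel(p,r,35)
p,r=press(0,up=80); bot.movel(p,r,80)
bot.move_ptp([350,-150,340],[np.pi,0,0.3]);bot.dwell(.5)
I=imaging.capture("top");S=imaging.capture("scene");s=bot.get_state();print(s['t'],s['contact_force'])
cv2.imwrite('pics/t6.png',np.hstack([cv2.resize(I[130:340,110:390],(400,300),interpolation=cv2.INTER_CUBIC),cv2.resize(S[110:380,150:510],(400,300),interpolation=cv2.INTER_CUBIC)]))
```

```text
42.45 [-0.35295518 -0.07277518  0.20720444]
```

View pics/t6.png

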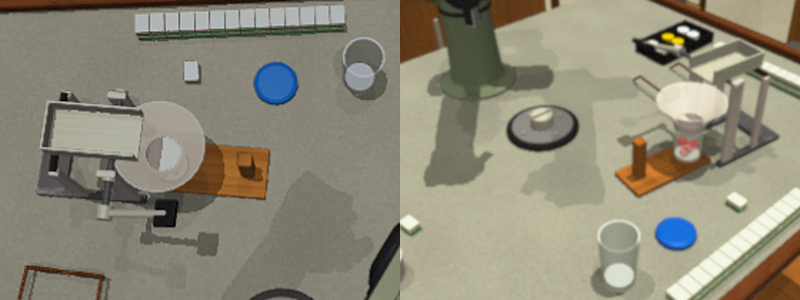

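The tray is level and empty, the dice are in the jar under the spout, nothing else has moved, and the arm is clear.

```bash
python3 -c "
from bench import bot
print(bot.sign_off())"
```

```text
the job is handed in; nothing more can be done
None
```

The job is handed in: the dice went through the funnel into the jar with none seen spilled, the jar stands under the spout, the tray is back level, and the other things look undisturbed (about 42 s of the 64 s used).

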